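# Unhook the memo board from its retaining hook and file it in the sorter

## Task

Take the little cork memo board off the barbed brass hook it hangs on: hold it by the wooden grip, ease it off over the upturned barb without straining the hook, then stand it grip-up in the empty slot of the desk sorter, lowering it in without dropping it. Leave the glass, the planter and the stapler where they are.

Things in the scene. Friction and masses are not known exactly. Their poses are not given: they have to be found in the camera images.
- stand: Fixed sage green hook stand; origin under its centre. Foot 124 mm across, 12 mm high, 14 mm post, on top a level sleeve 15 mm thick, 34 mm long. The brass hook comes out of the sleeve along +x. Its length is not measured: the centre line of the hook's upright is 66 to 104 mm from the post's axis and must be seen or felt for. Over 15 N between board and hook (or stand) fails the task.
- stand_sleeve (a point): On the post's axis at the height of the hook's axis, 180 mm above the desk; x along the hook from post to barb, z up. The hook is a round 5 mm bar: level along +x to its elbow, then straight up for 32 mm (centre lines; top 215 mm above the desk), its end bent to a barb that points 8 mm back to the post and 3 mm down.
- board_eye (a point): Centre of the eye, a hole 22 mm wide, 32 mm high in the board's tan strap (4 mm thick, 36 mm wide). The strap hangs on the hook by the eye's upper edge, 34 to 42 mm from the post's axis. Axes: x normal to the board (along the hook at the start), y its width, z up to the grip. Upright, the eye cannot pass the barb; with its top leaned 42 degrees to the post it can (least 36).
- board_panel (a point): Centre of the memo board's panel, cork in a black frame, 100 mm wide, 84 mm high, 8 mm thick; 70 mm below the eye. Leaned 42 degrees, eye level with the hook's axis and slid out until the strap touches the upright, the eye is 7 mm beyond the upright's centre line; 11 mm back (play 2.5 mm either way; further back the eye's lower edge meets the upright's outside) it can be raised straight up: 50 mm clears.
- board_grip (a point): Centre of the board's wooden grip: 10 mm thick (board x), 36 mm wide (y), 50 mm high (z), 83 mm above the eye's centre, 195 mm above the board's lower edge, at the start about 250 mm above the desk. Take it from above across its thickness.
- board_foot (a point): Middle of the memo board's lower edge, 112 mm below the eye's centre. The whole board weighs 130 to 210 g.
- sorter_slot (a point): Centre of the floor of the empty slot of the fixed sage green desk sorter, 6 mm above the desk. Slot 22 mm wide along x, 124 mm long along y; walls 4 mm thick rise 64 mm above its floor. The other slot, 26 mm away towards -x, holds folders up to 112 mm above the desk. The board may face either way and lean on the walls.
- glass_mid (a point): Half-way up a small glass, 68 mm across, 80 mm high; leave alone.
- planter_mid (a point): Half-way up the pot of a small planter, 66 mm across, 105 mm high with its plant; leave alone.
- stapler_mid (a point): Centre of a desk stapler, 125 mm long, 34 mm wide, 42 mm high; leave alone.

How it is judged:
By the outcome, as a careful person would: the job done as asked, in the order asked, and still so for the second after the job is handed in, with the robot touching nothing.
It also fails if it takes over 70 s, if anything falls off the work surface, if the arm or the gripper's body presses on something with over 40 N, if the wrist force passes 120 N, or if a joint passes its speed limit or range.

## Robot

A 6-joint arm with a two-finger parallel gripper is mounted at the origin on the work surface. World frame = base frame: x ahead of the robot, y to its left, z up, the work surface at z = 0. Lengths are in m, angles in degrees, forces in N, time in s.
With the tool pointing down it reaches from about 0.3 to 0.75 m from the base axis. Payload 8.5 kg.
Tool frame: the origin (TCP) lies on the centre line of the jaws, within the pads' length; the fingertips stand 11 mm ahead of it and the grasp point (between the pads) lies 8 mm behind it; x points along the fingers, y is the direction in which the jaws open and shut, and the axes are right-handed (so a half turn about x gives the same grasp; the last joint's range is limited). The gripper opens to 85 mm and grips with 20 to 120 N. Pads are 22 mm wide; open, the fingers measure 114 mm over their backs; the gripper's body (76 mm by 85 mm) begins 54 mm behind the grasp point. The pads swing forward as they close: fully open they stand 13 mm farther back than shut.
Start: joints at [-82.179, 21.807, 74.336, -0, 83.858, -12.336], TCP at [0.19, -0.516, 0.242] pointing down, gripper open.
Joint ranges: [-178.18, 178.18], [-50.72, 133.34], [12.68, 142.11], [-81.47, 261.47], [9.98, 163.14], [-165.26, 165.26]. Speed limits (degrees/s): [136.94, 136.94, 180, 180, 180, 180].

## Interface

Orientations are given as a 3x3 rotation matrix whose columns are the frame's x, y, z axes.
In Python, from rig import env gives the robot as it stands.
- The arm moves only by the tool carry_out, never from a script. Its argument "motion" is a list that holds one entry, the list of rows, each a list of 7 numbers: the shift along the tool's x, y, z in cm, then the turn, a rotation vector about the tool's x, y, z in rad, then the finger opening in cm, from 0 to 8.54. A call has 1 to 5 rows; each row is the pose to reach, as a shift and turn from the pose commanded when the call began, along the tool's axes at that moment; what a row does not reach only later rows make up. A row lasts 1/12 s, in which the tool goes at most 41.7 mm and 7.16 degrees, less where a joint would pass 70% of its speed; a pose out of reach is approached as far as the arm can. A call with a gripper value outside its range is refused whole. The fingers move at their own pace and stop on an object; "grip_force" is the grip in N (left out, the last holds). Time passes only in rows, so rows that repeat a pose let the fingers close. It gives the time, the measured TCP pose, the force and the opening at its end, in the units of the state.
- env.observe(): the state, without advancing time (a new reading comes with each control period).
- env.get_image(name): name is "scene" or "side" or "wrist"; returns a dict with "image" (400x640x3 uint8, red, green, blue), "fov_y" (degrees; the focal length in pixels is half the picture's height over the tangent of half this angle, whatever the lens; pixels are square), "cx", "cy" (the principal point, pixels), "R" (3x3) and "t" (3): a world point X has camera coordinates R X + t. Camera axes: x right, y down, z forward; pixel columns grow to the right and rows downward; lengths in m; the calibration is good to about 2 mm. A picture is of the moment at which its call begins. There is no depth.
- env.close_job(): hands the job in, once; it reports no verdict.
The state is a dict: "time_s": time; "q": joint angles; "qvel": joint speeds; "joint_efforts": joint torques, N m; "position": TCP position; "tool_rot": TCP orientation; "ft_force": force on the tool from outside, world axes, zero at the start; "wrist_torque": the same for the moment, N m; "grip_width": finger opening in m.
Only numpy, scipy, OpenCV 4.12 (cv2) and the standard library are available. Lean on these libraries where they do the work, as an engineer would, in place of code of your own. Each camera call takes 0.05 s, during which the arm holds its last target. There are 200 camera calls.

## Working session

There is one attempt and no reset: what is moved stays moved. The work goes in short steps, Python scripts to look and compute and a tool call to move; the robot and the scene stay as the last step left them, time stands still between calls to the robot, and variables do not carry over. Pictures are saved under pics/ and viewed, on a budget of 10 in all, crops included, one or two more only if the job needs it, and the job is handed in when it is done.

Besides the shell and the picture viewer there is one more tool, called after "Request:" as name(argument=value, ...) on one line, values as JSON. carry_out: Moves the arm, as the interface text tells. Its arguments: {"type":"object","properties":{"motion":{"type":"array","items":{"type":"array","items":{"type":"array","items":{"type":"number"}}}},"grip_force":{"type":"number"}},"required":["motion"]}

```bash
mkdir -p pics; ls; python3 - <<'E'
from rig import env
import cv2,numpy as np
for n in("scene","side"):
    d=env.get_image(n); cv2.imwrite(f"pics/{n}0.png",d["image"][:,:,::-1])
    print(n,d["fov_y"],d["cx"],d["cy"],np.round(d["R"],4).tolist(),np.round(d["t"],4).tolist(), np.round(-np.array(d["R"]).T@d["t"],3))
s=env.observe();print(s)
E
```

```text
pics
scene 44.2844507523443 319.5522427431393 197.10352854169065 [[0.837, 0.5469, -0.0149], [0.3272, -0.5222, -0.7876], [-0.4385, 0.6544, -0.616]] [-0.5261, -0.0317, 1.5613] [ 1.135 -0.75   0.929]
side 51.94960148434572 322.9176805789114 200.0378242033273 [[0.9809, -0.1942, 0.0052], [-0.1335, -0.6932, -0.7082], [0.1412, 0.694, -0.706]] [-0.5384, 0.2312, 0.8725] [ 0.436 -0.55   0.783]
{'time_s': 0.1, 'q': array([-8.21807000e+01,  2.18354554e+01,  7.43784711e+01,  1.33866739e-03,
        8.38595879e+01, -1.23380491e+01]), 'qvel': array([ 0.02913842, -0.08735645, -0.12233881, -0.03127744, -0.04819103,
        0.0403051 ]), 'joint_efforts': array([ 3.22001026e-03, -4.49223876e+01, -2.31655508e+01, -1.84771020e-04,
        3.64260071e-03,  1.85157216e-05]), 'position': array([ 0.18947763, -0.51606409,  0.24180063]), 'tool_rot': array([[-1.51546504e-04,  3.44597035e-01, -9.38750691e-01],
       [ 1.27429944e-03, -9.38749874e-01, -3.44596940e-01],
       [-9.99999177e-01, -1.24847195e-03, -2.96855548e-04]]), 'ft_force': array([ 0.19412933, -0.60670675, -0.1298685 ]), 'wrist_torque': array([ 0.05200319, -0.00682993,  0.00173179]), 'grip_width': 0.08524507871718132}
```

View pics/scene0.png

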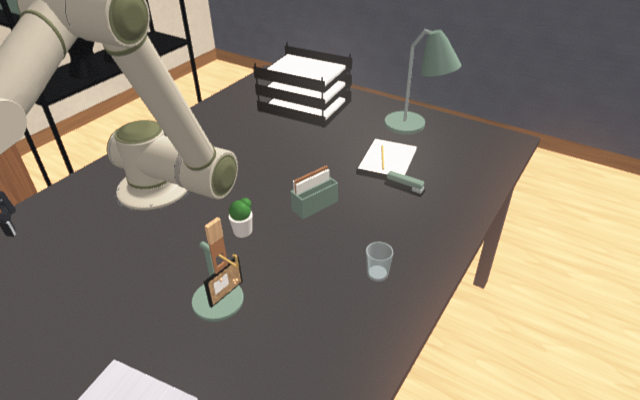

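View pics/side0.png

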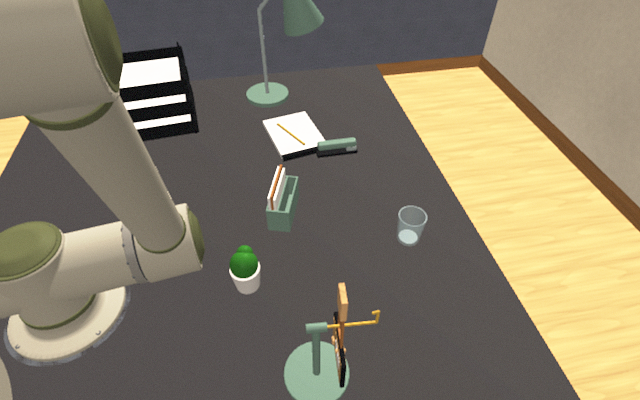

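The scene picture shows the stand foot near (218,300), the grip near (215,235), the sorter near (315,195). The side picture shows the foot near (317,373), the grip near (343,302), the barb near (378,313), the sorter near (283,203). I'll enlarge these for precise pixels.

```bash
python3 - <<'E'
import cv2,numpy as np
a=cv2.imread("pics/scene0.png");b=cv2.imread("pics/side0.png")
def c(im,x,y,w,h,k): return cv2.resize(im[y:y+h,x:x+w],None,fx=k,fy=k,interpolation=cv2.INTER_CUBIC)
top=np.hstack([c(b,280,275,100,75,4),c(a,185,215,100,75,4)])
bot=np.hstack([c(b,255,160,66,75,4),c(a,280,160,66,75,4),c(b,315,270,68,75,4)])
bot=bot[:,:800]
cv2.imwrite("pics/crop1.png",np.vstack([top,bot]))
E
```

```text
(no output)
```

View pics/crop1.png

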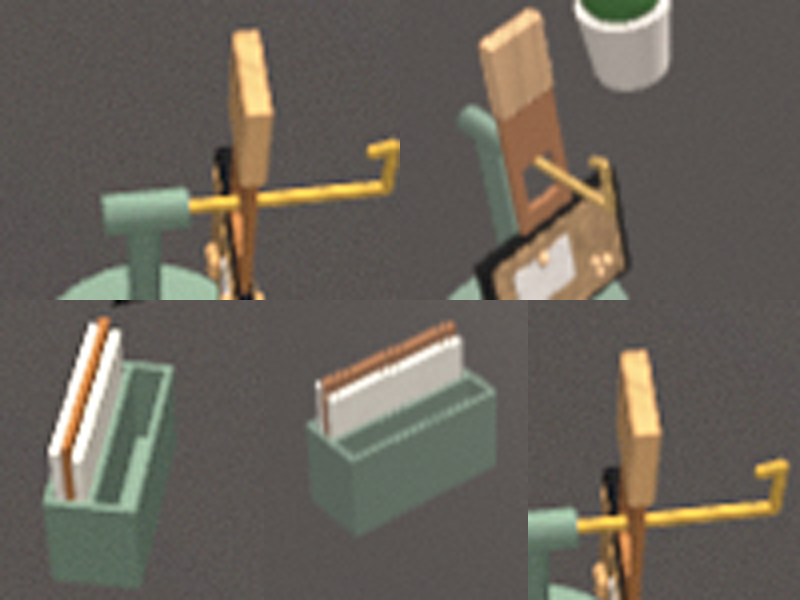

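The crops give the sleeve, hook elbow and top, grip top face, and sorter rim corners in both views, so I can triangulate.

```bash
cat > h.py <<'E'
from rig import env
import numpy as np
def cam(n):
    d=env.get_image(n); d["f"]=200/np.tan(np.radians(d["fov_y"])/2); d["R"]=np.array(d["R"]); d["t"]=np.array(d["t"]); return d
def ray(d,p):
    v=d["R"].T@np.array([(p[0]-d["cx"])/d["f"],(p[1]-d["cy"])/d["f"],1]); return -d["R"].T@d["t"],v/np.linalg.norm(v)
def plane(d,p,z):
    o,v=ray(d,p); return o+v*(z-o[2])/v[2]
def tri(rs):
    A=0;b=0
    for o,v in rs: P=np.eye(3)-np.outer(v,v);A=A+P;b=b+P@o
    return np.linalg.solve(A,b)
def proj(d,X):
    c=d["R"]@X+d["t"]; return np.array([d["cx"]+d["f"]*c[0]/c[2],d["cy"]+d["f"]*c[1]/c[2]])
E
python3 - <<'E'
from h import *
import cv2
S,D=cam("scene"),cam("side")
np.set_printoptions(precision=4,suppress=True)
two={"elbow":((237,265.7),(377,321.7),.18),"htop":((234.5,255.2),(377.7,311.3),.215),"griptop":((212.75,222.3),(343,293.5),.275),
"FL":((291,191.25),(266.25,210),.07),"FR":((303.25,200),(287.5,212.5),.07),"BR":((337.75,181.25),(298,176.75),.07)}
for k,(s,d,z) in two.items(): print(k,tri([ray(S,s),ray(D,d)]),plane(S,s,z),plane(D,d,z))
print("sleeve",plane(D,(316.5,327.7),.1875), "exit",plane(D,(327.5,326.2),.18))
for n,C,roi in(("scene",S,(185,270,250,325)),("side",D,(275,335,360,400))):
    im=cv2.cvtColor(C["image"],cv2.COLOR_RGB2HSV);x0,y0,x1,y1=roi
    m=cv2.inRange(im[y0:y1,x0:x1],(50,25,90),(95,150,255))
    c=max(cv2.findContours(m,0,1)[0],key=cv2.contourArea)
    h=cv2.convexHull(c)[:,0]+[x0,y0]
    P=np.array([plane(C,p,.012)[:2] for p in h])
    P=P[(h[:,1]<399)]
    A=np.c_[2*P,np.ones(len(P))];q=np.linalg.lstsq(A,(P**2).sum(1),rcond=None)[0]
    print(n,"foot",q[:2],np.sqrt(q[2]+q[:2]@q[:2]),len(P))
print(env.observe()["time_s"])
E
```

```text
elbow [ 0.5867 -0.2472  0.1849] [ 0.5831 -0.2435  0.18  ] [ 0.5879 -0.245   0.18  ]
htop [ 0.5849 -0.2467  0.2151] [ 0.5849 -0.2472  0.215 ] [ 0.5851 -0.2461  0.215 ]
griptop [ 0.5293 -0.2399  0.273 ] [ 0.531 -0.241  0.275] [ 0.5288 -0.2415  0.275 ]
FL [0.4383 0.1427 0.0695] [0.4391 0.1412 0.07  ] [0.4384 0.1431 0.07  ]
FR [0.4878 0.1321 0.0638] [0.4922 0.1265 0.07  ] [0.4873 0.1253 0.07  ]
BR [0.5312 0.2471 0.0731] [0.5279 0.2543 0.07  ] [0.5313 0.2472 0.07  ]
sleeve [ 0.49   -0.2406  0.1875] exit [ 0.5084 -0.2375  0.18  ]
scene foot [ 0.4916 -0.2398] 0.06271693730536976 22
side foot [ 0.49   -0.2337] 0.06284801865455654 22
0.2
```

```bash
cat >> h.py <<'E'
from scipy.spatial.transform import Rotation as Ro
def tool(yaw,lean=0):
    "tool pointing down, jaws (y) along heading yaw deg; lean = top leaned back towards -heading, deg"
    a=np.radians(yaw); y=np.array([np.cos(a),np.sin(a),0]); x=np.array([0,0,-1.]); R=np.c_[x,y,np.cross(x,y)]
    ax=np.array([-np.sin(a),np.cos(a),0]) # board y
    return Ro.from_rotvec(-np.radians(lean)*ax).as_matrix()@R
def steps(p,R,n=1,p0=None,R0=None):
    s=env.observe()
    p0=s["position"] if p0 is None else p0; R0=s["tool_rot"] if R0 is None else R0
    w=Ro.from_matrix(R0.T@R).as_rotvec()
    print("turn deg",np.degrees(np.linalg.norm(w)))
    for i in range(n):
        Ri=R0@Ro.from_rotvec(w*i/n).as_matrix()
        print(np.round(Ri.T@(np.array(p)-p0)/n*100,2).tolist(), np.round(w/n,4).tolist())
E
python3 - <<'E'
from h import *
steps([.530,-.241,.37],tool(-5.4),3)
S,D=cam("scene"),cam("side")
for n,s,d,z in(("planter",(241,222),(247,277),.03),("glass",(379,262),(411,226),.04)): print(n,tri([ray(S,s),ray(D,d)]))
E
```

```text
turn deg 64.4428968756397
[-4.26, -4.7, -13.82] [-0.3749, -0.0002, 0.0002]
[-4.26, 0.68, -14.58] [-0.3749, -0.0002, 0.0002]
[-4.27, 5.98, -13.31] [-0.3749, -0.0002, 0.0002]
planter [ 0.37811867 -0.0155497   0.03772318]
glass [0.77429947 0.04993762 0.04297277]
```

Request:
carry_out(motion=[[[-1.0,-1.15,-3.4,-0.094,0,0,8.5],[-2.1,-2.35,-6.9,-0.187,0,0,8.5],[-3.2,-3.5,-10.3,-0.281,0,0,8.5],[-4.26,-4.7,-13.82,-0.375,0,0,8.5],[-4.26,-4.7,-13.82,-0.375,0,0,8.5]]], grip_force=60)

```text
time_s: 0.72
position: [0.307, -0.4214, 0.2873]
tool_rot: [[0.003, 0.672, -0.741], [-0.003, -0.741, -0.672], [-1.0, 0.004, -0.0]]
ft_force: [0.6, -0.0, -0.2]
grip_width: 0.0856
```

Request:
carry_out(motion=[[[-1.0,0.17,-3.6,-0.094,0,0,8.5],[-2.1,0.34,-7.3,-0.187,0,0,8.5],[-3.2,0.5,-10.9,-0.281,0,0,8.5],[-4.26,0.68,-14.58,-0.375,0,0,8.5],[-4.26,0.68,-14.58,-0.375,0,0,8.5]]])

```text
time_s: 1.13
position: [0.4203, -0.3295, 0.3295]
tool_rot: [[0.004, 0.896, -0.443], [-0.002, -0.443, -0.896], [-1.0, 0.004, 0.0]]
ft_force: [0.4, -0.1, 1.1]
grip_width: 0.085
```

Request:
carry_out(motion=[[[-1.0,1.5,-3.3,-0.094,0,0,8.5],[-2.1,3.0,-6.6,-0.187,0,0,8.5],[-3.2,4.5,-10.0,-0.281,0,0,8.5],[-4.27,5.98,-13.31,-0.375,0,0,8.5],[-4.27,5.98,-13.31,-0.375,0,0,8.5]]])

```text
time_s: 1.55
position: [0.5335, -0.2378, 0.3715]
tool_rot: [[0.003, 0.996, -0.085], [-0.001, -0.085, -0.996], [-1.0, 0.003, 0.0]]
ft_force: [0.5, 0.5, 0.1]
grip_width: 0.0849
```

```bash
python3 - <<'E'
from h import *
import cv2
s=env.observe();print(s["time_s"],s["position"],s["tool_rot"].round(3).tolist(),s["ft_force"],s["q"])
W=cam("wrist");cv2.imwrite("pics/w1.png",W["image"][:,:,::-1]);print(W["R"].round(3).tolist(),W["fov_y"])
for X in([.53,-.241,.275],[.5858,-.2465,.215],[.491,-.238,.18]): print(proj(W,np.array(X)))
E
```

```text
1.55 [ 0.53348912 -0.23776171  0.37149753] [[0.003, 0.996, -0.085], [-0.001, -0.085, -0.996], [-1.0, 0.003, 0.0]] [0.54397536 0.50841782 0.09549474] [-3.56616558e+01  2.25348264e+01  5.23864425e+01  8.36366334e-02
  1.04915339e+02 -3.07908159e+01]
[[0.996, -0.084, 0.004], [-0.082, -0.962, 0.26], [-0.018, -0.26, -0.966]] 62.10741113909641
[314.27731177 210.11585762]
[378.077806   191.52641259]
[276.19366365 182.82634863]
```

View pics/w1.png

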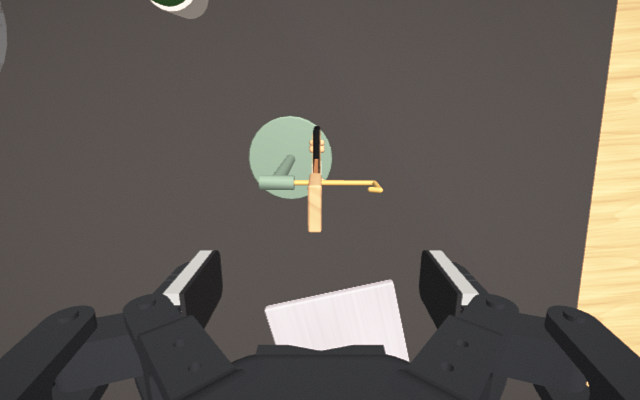

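The wrist view agrees: grip top centre (315,209), hook level along the image row from sleeve (277,183) to elbow (375,183), and upright top near (379,189).

```bash
python3 - <<'E'
from h import *
W=cam("wrist")
for p,z in(((315,209),.2745),((376,183),.18),((380,188.5),.215),((277,183),.18),((295,183),.18)): print(p,plane(W,p,z))
g=plane(W,(315,209),.2745)
steps([g[0],g[1],.247],tool(-5),1)
E
```

```text
(315, 209) [ 0.52868102 -0.24177521  0.2745    ]
(376, 183) [ 0.58740381 -0.24832853  0.18      ]
(380, 188.5) [ 0.58535159 -0.24561784  0.215     ]
(277, 183) [ 0.48980525 -0.23956498  0.18      ]
(295, 183) [ 0.50754356 -0.24115774  0.18      ]
turn deg 0.33838756096917527
[12.28, -0.17, 0.13] [-0.0059, 0.0001, 0.0004]
```

Request:
carry_out(motion=[[[3.0,-0.17,0.13,0,0,0,8.5],[6.0,-0.17,0.13,0,0,0,8.5],[9.0,-0.17,0.13,0,0,0,8.5],[12.0,-0.17,0.13,0,0,0,8.5],[12.3,-0.17,0.13,0,0,0,8.5]]])

```text
time_s: 2.07
position: [0.5255, -0.2422, 0.2417]
tool_rot: [[-0.009, 0.995, -0.097], [0.006, -0.097, -0.995], [-1.0, -0.009, -0.005]]
ft_force: [-0.2, 0.2, -0.6]
grip_width: 0.0852
```

Request:
carry_out(motion=[[[0,0,0,0,0,0,5.0],[0,0,0,0,0,0,4.0],[0,0,0,0,0,0,3.5],[0,0,0,0,0,0,3.0],[0,0,0,0,0,0,3.0]]])

```text
time_s: 2.48
position: [0.5284, -0.2424, 0.2485]
tool_rot: [[0.002, 0.996, -0.094], [-0.001, -0.094, -0.996], [-1.0, 0.002, 0.001]]
ft_force: [0.2, 0.3, -0.3]
grip_width: 0.0303
```

```bash
python3 - <<'E'
from h import *
import cv2
s=env.observe();print(s["time_s"],s["position"],s["ft_force"],s["grip_width"])
W=cam("wrist");D=cam("side")
a=W["image"][150:400,160:480];b=cv2.resize(D["image"][265:365,270:398],(320,250),interpolation=cv2.INTER_CUBIC)
cv2.imwrite("pics/w2.png",np.hstack([a,b])[:,:,::-1])
E
```

```text
2.4833 [ 0.52843342 -0.24244626  0.24845026] [ 0.15220173  0.33742309 -0.2866765 ] 0.03027917062276379
```

View pics/w2.png

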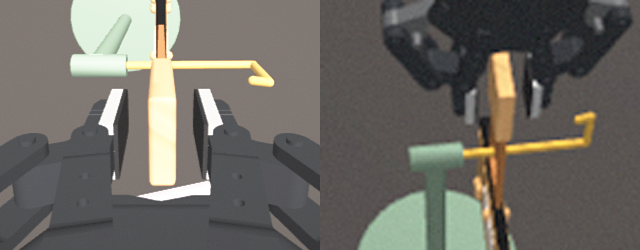

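The grip is centred between the pads (wrist crop x≈161, between pads at 117 and 208), and the hook lies parallel to the jaw axis. Closing.

Request:
carry_out(motion=[[[0,0,0,0,0,0,2.0],[0,0,0,0,0,0,1.4],[0,0,0,0,0,0,0.8],[0,0,0,0,0,0,0.4],[0,0,0,0,0,0,0.4]]], grip_force=60)

```text
time_s: 3.0
position: [0.5282, -0.2422, 0.2473]
tool_rot: [[-0.0, 0.996, -0.094], [-0.0, -0.094, -0.996], [-1.0, -0.0, 0.0]]
ft_force: [-0.9, 0.1, 2.1]
grip_width: 0.0089
```

Request:
carry_out(motion=[[[-0.2,0,0,0,0,0,0.4],[-0.4,0,0,0,0,0,0.4],[-0.6,0,0,0,0,0,0.4],[-0.7,0,0,0,0,0,0.4],[-0.7,0,0,0,0,0,0.4]]])

```text
time_s: 3.42
position: [0.5283, -0.2422, 0.2544]
tool_rot: [[0.0, 0.996, -0.094], [-0.0, -0.094, -0.996], [-1.0, 0.0, 0.0]]
ft_force: [0.4, -0.4, -1.5]
grip_width: 0.0091
```

Request:
carry_out(motion=[[[-0.2,0,0,0,0,0,0.4],[-0.4,0,0,0,0,0,0.4],[-0.6,0,0,0,0,0,0.4],[-0.65,0,0,0,0,0,0.4],[-0.65,0,0,0,0,0,0.4]]])

```text
time_s: 3.83
position: [0.5283, -0.2422, 0.261]
tool_rot: [[0.0, 0.996, -0.094], [-0.0, -0.094, -0.996], [-1.0, 0.0, 0.0]]
ft_force: [0.1, -0.2, -2.6]
grip_width: 0.0099
```

Request:
carry_out(motion=[[[0.015,-0.493,0,0,0,0.0611,0.4],[0.06,-0.985,0,0,0,0.1222,0.4],[0.135,-1.472,0,0,0,0.1833,0.4],[0.24,-1.955,0,0,0,0.2443,0.4],[0.24,-1.955,0,0,0,0.2443,0.4]]])

```text
time_s: 4.25
position: [0.5071, -0.2399, 0.2581]
tool_rot: [[0.242, 0.966, -0.095], [-0.022, -0.092, -0.995], [-0.97, 0.243, -0.001]]
ft_force: [1.1, -0.8, -1.3]
grip_width: 0.0093
```

Request:
carry_out(motion=[[[0.015,-0.493,0,0,0,0.0611,0.4],[0.06,-0.985,0,0,0,0.1222,0.4],[0.135,-1.472,0,0,0,0.1833,0.4],[0.24,-1.955,0,0,0,0.2443,0.4],[0.24,-1.955,0,0,0,0.2443,0.4]]])

```text
time_s: 4.67
position: [0.4891, -0.238, 0.2502]
tool_rot: [[0.466, 0.88, -0.094], [-0.042, -0.084, -0.996], [-0.884, 0.468, -0.002]]
ft_force: [0.5, -0.3, -2.0]
grip_width: 0.0092
```

Request:
carry_out(motion=[[[0.015,-0.493,0,0,0,0.0611,0.4],[0.06,-0.985,0,0,0,0.1222,0.4],[0.135,-1.472,0,0,0,0.1833,0.4],[0.24,-1.955,0,0,0,0.2443,0.4],[0.24,-1.955,0,0,0,0.2443,0.4]]])

```text
time_s: 5.08
position: [0.4738, -0.2365, 0.2387]
tool_rot: [[0.665, 0.741, -0.093], [-0.06, -0.071, -0.996], [-0.744, 0.668, -0.003]]
ft_force: [-0.4, 0.2, -2.2]
grip_width: 0.009
```

```bash
python3 - <<'E'
from h import *
import cv2
D=cam("side");s=env.observe();R=s["tool_rot"];p=s["position"]
eye=p+R[:,0]*.0808
print(s["time_s"],p,s["ft_force"],"eye",eye,"lean",np.degrees(np.arctan2(R[2,1],R[1:2,1][0]**2**.5 if 0 else np.hypot(R[0,1],R[1,1]))))
for U in([.5863,-.2472,0],):
    d=np.array([.9956,-.094,0]); print("eye to upright along hook mm",1000*(np.array(U)-eye)@d,"lateral mm",1000*np.cross(d,np.array(eye)-[.4903,-.2385,.18])[2])
# slide 5 cm along d in tool axes, unit 1 cm
print("1cm along hook",(R.T@d).round(4),"1cm up",(R.T@[0,0,1]).round(4),"1cm left",(R.T@[.094,.9956,0]).round(4))
cv2.imwrite("pics/s3.png",cv2.resize(D["image"][240:400,240:440],(800,640)[:2] and (750,600),interpolation=cv2.INTER_CUBIC)[:,:,::-1])
E
```

```text
5.1333 [ 0.47429774 -0.23708654  0.23945683] [-0.35941679 -0.54512913 -1.42555923] eye [ 0.52793526 -0.24197723  0.17922613] lean 41.80371262758836
eye to upright along hook mm 58.59887500189614 lateral mm 0.07578776129887844
1cm along hook [6.666e-01 7.455e-01 7.000e-04] 1cm up [-0.7454  0.6666 -0.0022] 1cm left [ 0.0021 -0.001  -1.    ]
```

View pics/s3.png

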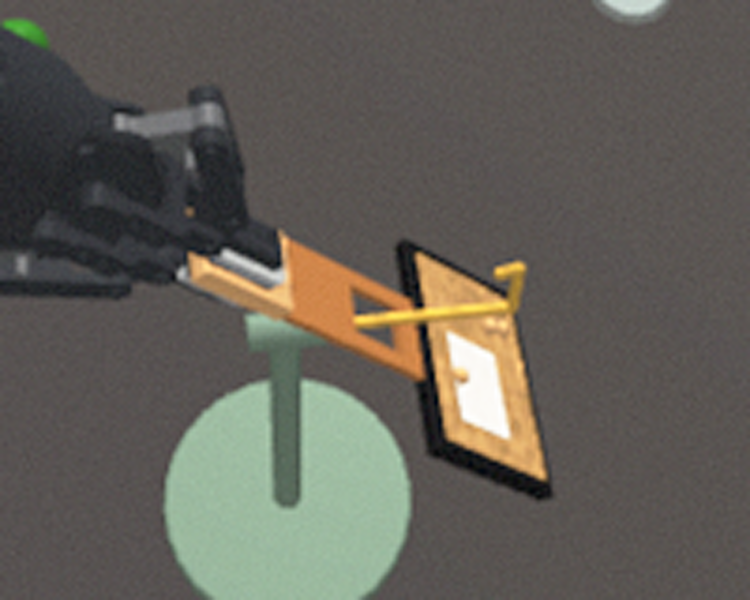

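The board is leaned 42°, and the hook passes cleanly through the eye (crop (372,315)). Sliding out along the hook.

Request:
carry_out(motion=[[[0.46,0.51,0,0,0,0,0.4],[0.92,1.02,0,0,0,0,0.4],[1.37,1.54,0,0,0,0,0.4],[1.83,2.05,0,0,0,0,0.4],[1.83,2.05,0,0,0,0,0.4]]])

```text
time_s: 5.55
position: [0.5033, -0.2397, 0.2403]
tool_rot: [[0.666, 0.74, -0.092], [-0.062, -0.068, -0.996], [-0.743, 0.669, 0.0]]
ft_force: [0.4, -1.2, -0.9]
grip_width: 0.0089
```

Request:
carry_out(motion=[[[0.46,0.51,0,0,0,0,0.4],[0.92,1.02,0,0,0,0,0.4],[1.37,1.54,0,0,0,0,0.4],[1.7,1.9,0,0,0,0,0.4],[1.83,2.05,0,0,0,0,0.4]]])

```text
time_s: 5.97
position: [0.5298, -0.2423, 0.2402]
tool_rot: [[0.666, 0.74, -0.094], [-0.063, -0.07, -0.996], [-0.743, 0.669, -0.0]]
ft_force: [0.1, -0.1, -2.1]
grip_width: 0.009
```

Request:
carry_out(motion=[[[0.07,0.08,0,0,0,0,0.4],[0.13,0.15,0,0,0,0,0.4],[0.2,0.22,0,0,0,0,0.4],[0.27,0.3,0,0,0,0,0.4],[0.27,0.3,0,0,0,0,0.4]]])

```text
time_s: 6.38
position: [0.5331, -0.2427, 0.2403]
tool_rot: [[0.666, 0.74, -0.094], [-0.063, -0.07, -0.996], [-0.743, 0.669, 0.0]]
ft_force: [-0.1, 0.2, -2.2]
grip_width: 0.0096
```

Request:
carry_out(motion=[[[0.07,0.07,0,0,0,0,0.4],[0.13,0.15,0,0,0,0,0.4],[0.2,0.22,0,0,0,0,0.4],[0.2,0.22,0,0,0,0,0.4]]])

```text
time_s: 6.72
position: [0.5362, -0.243, 0.2402]
tool_rot: [[0.666, 0.74, -0.094], [-0.063, -0.07, -0.996], [-0.743, 0.669, 0.0]]
ft_force: [0.5, 0.6, -1.9]
grip_width: 0.0093
```

Request:
carry_out(motion=[[[0.03,0.04,0,0,0,0,0.4],[0.07,0.08,0,0,0,0,0.4],[0.1,0.11,0,0,0,0,0.4],[0.1,0.11,0,0,0,0,0.4]]])

```text
time_s: 7.05
position: [0.5376, -0.2431, 0.2402]
tool_rot: [[0.666, 0.74, -0.094], [-0.063, -0.07, -0.996], [-0.743, 0.669, -0.0]]
ft_force: [-0.8, 0.2, -2.2]
grip_width: 0.0091
```

Request:
carry_out(motion=[[[0.03,0.04,0,0,0,0,0.4],[0.07,0.08,0,0,0,0,0.4],[0.07,0.08,0,0,0,0,0.4]]])

```text
time_s: 7.3
position: [0.5387, -0.2432, 0.2402]
tool_rot: [[0.666, 0.74, -0.094], [-0.063, -0.07, -0.996], [-0.743, 0.669, -0.0]]
ft_force: [0.1, 0.7, -1.6]
grip_width: 0.0095
```

Request:
carry_out(motion=[[[0.03,0.04,0,0,0,0,0.4],[0.07,0.08,0,0,0,0,0.4],[0.07,0.08,0,0,0,0,0.4]]])

```text
time_s: 7.55
position: [0.5397, -0.2433, 0.2402]
tool_rot: [[0.666, 0.74, -0.094], [-0.063, -0.07, -0.996], [-0.743, 0.669, -0.0]]
ft_force: [0.4, -0.2, -2.3]
grip_width: 0.0092
```

Request:
carry_out(motion=[[[0.03,0.04,0,0,0,0,0.4],[0.07,0.08,0,0,0,0,0.4],[0.07,0.08,0,0,0,0,0.4]]])

```text
time_s: 7.8
position: [0.5406, -0.2433, 0.2401]
tool_rot: [[0.666, 0.74, -0.094], [-0.063, -0.07, -0.996], [-0.744, 0.669, 0.0]]
ft_force: [-3.6, 0.3, -0.6]
grip_width: 0.0092
```

Request:
carry_out(motion=[[[0.03,0.04,0,0,0,0,0.4],[0.07,0.08,0,0,0,0,0.4],[0.07,0.08,0,0,0,0,0.4]]])

```text
time_s: 8.05
position: [0.5413, -0.2433, 0.24]
tool_rot: [[0.665, 0.741, -0.094], [-0.063, -0.069, -0.996], [-0.744, 0.668, 0.0]]
ft_force: [-8.3, 0.7, 1.7]
grip_width: 0.0092
```

Contact is felt at TCP x ≈ 0.540 (hook about 95 mm long). Backing 11 mm from there, then checking before raising.

Request:
carry_out(motion=[[[-0.2,-0.22,0,0,0,0,0.4],[-0.45,-0.5,0,0,0,0,0.4],[-0.7,-0.78,0,0,0,0,0.4],[-0.85,-0.95,0,0,0,0,0.4],[-0.85,-0.95,0,0,0,0,0.4]]])

```text
time_s: 8.47
position: [0.5287, -0.2422, 0.2402]
tool_rot: [[0.666, 0.74, -0.094], [-0.063, -0.07, -0.996], [-0.743, 0.669, -0.0]]
ft_force: [0.8, 0.7, -2.0]
grip_width: 0.0095
```

Request:
carry_out(motion=[[[-0.1,0.09,0,0,0,0,0.4],[-0.22,0.2,0,0,0,0,0.4],[-0.37,0.33,0,0,0,0,0.4],[-0.37,0.33,0,0,0,0,0.4]]])

```text
time_s: 8.8
position: [0.5293, -0.2424, 0.2457]
tool_rot: [[0.667, 0.74, -0.094], [-0.063, -0.069, -0.996], [-0.743, 0.67, 0.001]]
ft_force: [-0.3, 0.0, -0.9]
grip_width: 0.0095
```

Request:
carry_out(motion=[[[-0.19,0.17,0,0,0,0,0.4],[-0.37,0.33,0,0,0,0,0.4],[-0.56,0.5,0,0,0,0,0.4],[-0.745,0.667,0,0,0,0,0.4],[-0.745,0.667,0,0,0,0,0.4]]])

```text
time_s: 9.22
position: [0.5292, -0.2424, 0.2559]
tool_rot: [[0.667, 0.739, -0.094], [-0.063, -0.069, -0.996], [-0.743, 0.67, 0.001]]
ft_force: [-0.1, 0.7, -2.5]
grip_width: 0.0092
```

Request:
carry_out(motion=[[[-0.19,0.17,0,0,0,0,0.4],[-0.37,0.33,0,0,0,0,0.4],[-0.56,0.5,0,0,0,0,0.4],[-0.745,0.667,0,0,0,0,0.4],[-0.745,0.667,0,0,0,0,0.4]]])

```text
time_s: 9.63
position: [0.5292, -0.2424, 0.2658]
tool_rot: [[0.667, 0.739, -0.094], [-0.063, -0.069, -0.996], [-0.743, 0.67, 0.001]]
ft_force: [0.6, 0.5, -1.5]
grip_width: 0.0096
```

Request:
carry_out(motion=[[[-0.19,0.17,0,0,0,0,0.4],[-0.37,0.33,0,0,0,0,0.4],[-0.56,0.5,0,0,0,0,0.4],[-0.745,0.667,0,0,0,0,0.4],[-0.745,0.667,0,0,0,0,0.4]]])

```text
time_s: 10.05
position: [0.5291, -0.2424, 0.2758]
tool_rot: [[0.667, 0.739, -0.094], [-0.063, -0.069, -0.996], [-0.743, 0.67, 0.001]]
ft_force: [-0.2, -0.2, -2.3]
grip_width: 0.0092
```

Request:
carry_out(motion=[[[-0.19,0.17,0,0,0,0,0.4],[-0.37,0.33,0,0,0,0,0.4],[-0.56,0.5,0,0,0,0,0.4],[-0.745,0.667,0,0,0,0,0.4],[-0.745,0.667,0,0,0,0,0.4]]])

```text
time_s: 10.47
position: [0.5291, -0.2424, 0.2858]
tool_rot: [[0.667, 0.739, -0.094], [-0.063, -0.069, -0.996], [-0.743, 0.67, 0.001]]
ft_force: [0.0, 0.6, -0.6]
grip_width: 0.0091
```

Request:
carry_out(motion=[[[-0.37,0.33,0,0,0,0,0.4],[-0.74,0.67,0,0,0,0,0.4],[-1.12,1.0,0,0,0,0,0.4],[-1.49,1.33,0,0,0,0,0.4],[-1.49,1.33,0,0,0,0,0.4]]])

```text
time_s: 10.88
position: [0.5291, -0.2425, 0.3066]
tool_rot: [[0.667, 0.739, -0.094], [-0.064, -0.069, -0.996], [-0.742, 0.67, 0.001]]
ft_force: [-0.2, 0.0, -1.1]
grip_width: 0.0096
```

Eye is off the hook. Next, climb and carry to above the slot.

```bash
python3 - <<'E'
from h import *
s=env.observe();R0=s["tool_rot"];p=s["position"]
print("1cm up",(R0.T@[0,0,1]).round(4))
steps([.496,.193,.36],tool(-17.7),4,p+[0,0,.133],R0)
E
```

```text
1cm up [-0.742   0.6703  0.0014]
turn deg 43.78675535303368
[0.23, -2.7, -10.76] [0.0514, -0.0194, -0.183]
[0.56, -3.17, -10.62] [0.0514, -0.0194, -0.183]
[0.97, -3.58, -10.46] [0.0514, -0.0194, -0.183]
[1.46, -3.89, -10.29] [0.0514, -0.0194, -0.183]
```

Request:
carry_out(motion=[[[-2.0,1.8,0,0,0,0,0.4],[-4.4,4.0,0,0,0,0,0.4],[-7.0,6.3,0,0,0,0,0.4],[-9.87,8.91,0,0,0,0,0.4],[-9.87,8.91,0,0,0,0,0.4]]])

```text
time_s: 11.3
position: [0.5298, -0.2427, 0.4468]
tool_rot: [[0.674, 0.733, -0.094], [-0.07, -0.063, -0.996], [-0.736, 0.677, 0.009]]
ft_force: [0.1, 0.5, -1.9]
grip_width: 0.0094
```

Request:
carry_out(motion=[[[0.05,-0.6,-2.4,0.011,-0.004,-0.041,0.4],[0.1,-1.2,-4.8,0.023,-0.009,-0.081,0.4],[0.16,-1.8,-7.2,0.034,-0.013,-0.122,0.4],[0.23,-2.7,-10.76,0.0514,-0.0194,-0.183,0.4],[0.23,-2.7,-10.76,0.0514,-0.0194,-0.183,0.4]]])

```text
time_s: 11.72
position: [0.5205, -0.1282, 0.4183]
tool_rot: [[0.517, 0.844, -0.142], [-0.059, -0.13, -0.99], [-0.854, 0.52, -0.017]]
ft_force: [-0.8, -0.0, -1.2]
grip_width: 0.0095
```

Request:
carry_out(motion=[[[0.12,-0.7,-2.4,0.011,-0.004,-0.041,0.4],[0.25,-1.4,-4.8,0.023,-0.009,-0.081,0.4],[0.37,-2.2,-7.2,0.034,-0.013,-0.122,0.4],[0.56,-3.17,-10.62,0.0514,-0.0194,-0.183,0.4],[0.56,-3.17,-10.62,0.0514,-0.0194,-0.183,0.4]]])

```text
time_s: 12.13
position: [0.5123, -0.0197, 0.398]
tool_rot: [[0.351, 0.916, -0.195], [-0.048, -0.19, -0.981], [-0.935, 0.354, -0.023]]
ft_force: [-0.4, 0.2, -1.0]
grip_width: 0.0093
```

Request:
carry_out(motion=[[[0.2,-0.8,-2.4,0.011,-0.004,-0.041,0.4],[0.45,-1.6,-4.8,0.023,-0.009,-0.081,0.4],[0.65,-2.4,-7.2,0.034,-0.013,-0.122,0.4],[0.97,-3.58,-10.46,0.0514,-0.0194,-0.183,0.4],[0.97,-3.58,-10.46,0.0514,-0.0194,-0.183,0.4]]])

```text
time_s: 12.55
position: [0.5039, 0.0885, 0.3775]
tool_rot: [[0.174, 0.953, -0.249], [-0.027, -0.248, -0.968], [-0.984, 0.175, -0.018]]
ft_force: [-0.1, -0.5, -1.9]
grip_width: 0.0091
```

Request:
carry_out(motion=[[[0.3,-0.9,-2.4,0.011,-0.004,-0.041,0.4],[0.6,-1.8,-4.8,0.023,-0.009,-0.081,0.4],[1.0,-2.6,-7.2,0.034,-0.013,-0.122,0.4],[1.46,-3.89,-10.29,0.0514,-0.0194,-0.183,0.4],[1.46,-3.89,-10.29,0.0514,-0.0194,-0.183,0.4]]])

```text
time_s: 12.97
position: [0.4957, 0.1969, 0.3571]
tool_rot: [[-0.007, 0.954, -0.301], [0.004, -0.301, -0.954], [-1.0, -0.008, -0.002]]
ft_force: [-0.4, -1.0, -2.3]
grip_width: 0.0091
```

```bash
python3 - <<'E'
from h import *
import cv2
S,D=cam("scene"),cam("side");s=env.observe();print(s["time_s"],s["position"],s["tool_rot"].round(3).tolist(),s["ft_force"],s["grip_width"])
k=lambda im,x,y,w,h:cv2.resize(im[y:y+h,x:x+w],(400,600),interpolation=cv2.INTER_CUBIC)
cv2.imwrite("pics/p1.png",np.hstack([k(S["image"],260,75,100,150),k(D["image"],235,95,100,150)])[:,:,::-1])
p=s["position"];R=s["tool_rot"];f=p+R[:,0]*.1928
print("foot",f,proj(S,f),proj(D,f), "slot",proj(S,np.array([.496,.193,.07])),proj(D,np.array([.496,.193,.07])))
E
```

```text
13.0667 [0.49613144 0.19377039 0.35843449] [[-0.002, 0.953, -0.302], [0.002, -0.302, -0.953], [-1.0, -0.002, -0.001]] [ 0.32726839 -0.41455159 -1.73805569] 0.009353236791656807
foot [0.4957483  0.19414848 0.16563524] [316.89694875 160.73400184] [284.87445225 162.90124644] slot [317.35091516 188.39278311] [287.33616605 192.69233773]
```

View pics/p1.png

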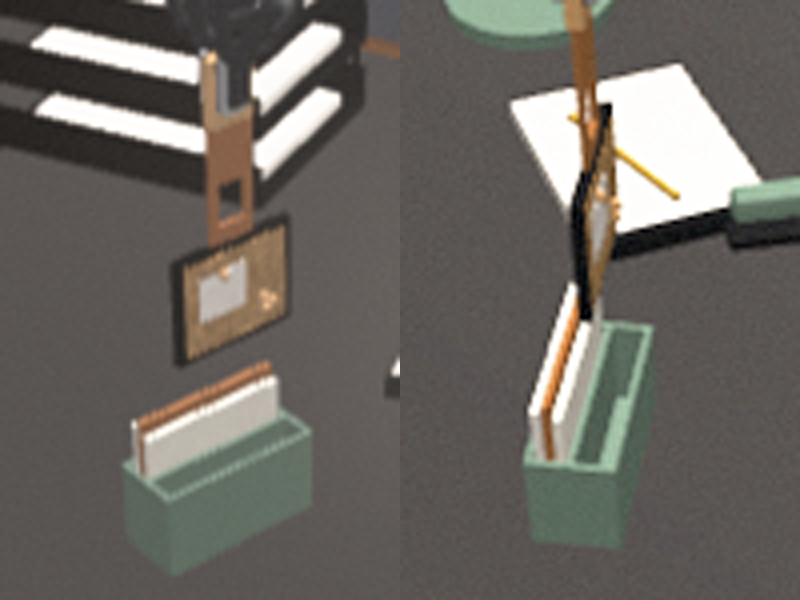

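Board sits over the slot and parallel to it (side crop: slot centre (609,394), board lower edge mid (597,273)). Lowering to just above the rim, then one check.

Request:
carry_out(motion=[[[1.7,0,0,0,0,0,0.4],[3.4,0,0,0,0,0,0.4],[5.1,0,0,0,0,0,0.4],[6.8,0,0,0,0,0,0.4],[7.8,0,0,0,0,0,0.4]]])

```text
time_s: 13.48
position: [0.4954, 0.1922, 0.2798]
tool_rot: [[-0.002, 0.952, -0.305], [0.002, -0.305, -0.952], [-1.0, -0.002, -0.001]]
ft_force: [0.2, 0.1, -1.5]
grip_width: 0.0096
```

```bash
python3 - <<'E'
from h import *
import cv2
cam("side");S,D=cam("scene"),cam("side");s=env.observe();print(s["time_s"],s["position"],s["tool_rot"].round(3).tolist(),s["ft_force"],s["grip_width"])
k=lambda im,x,y,w,h:cv2.resize(im[y:y+h,x:x+w],(400,480),interpolation=cv2.INTER_CUBIC)
cv2.imwrite("pics/p2.png",np.hstack([k(S["image"],285,145,60,72),k(D["image"],255,155,60,72)])[:,:,::-1])
f=s["position"]+s["tool_rot"][:,0]*.1928
b=np.array([.302,.953,0]);print("foot",f,"edge ends side px",proj(D,f-b*.05),proj(D,f+b*.05),proj(S,f-b*.05),proj(S,f+b*.05))
E
```

```text
13.6333 [0.49575289 0.19252397 0.28132137] [[-0.001, 0.952, -0.305], [0.002, -0.305, -0.952], [-1.0, -0.002, -0.001]] [-1.0510237  -0.90878978 -1.34500551] 0.00905159521887369
foot [0.49547951 0.19285636 0.08852185] edge ends side px [283.08132487 201.59960784] [290.10425337 174.06271953] [303.34129932 190.02585858] [330.30932577 176.65731689]
```

View pics/p2.png

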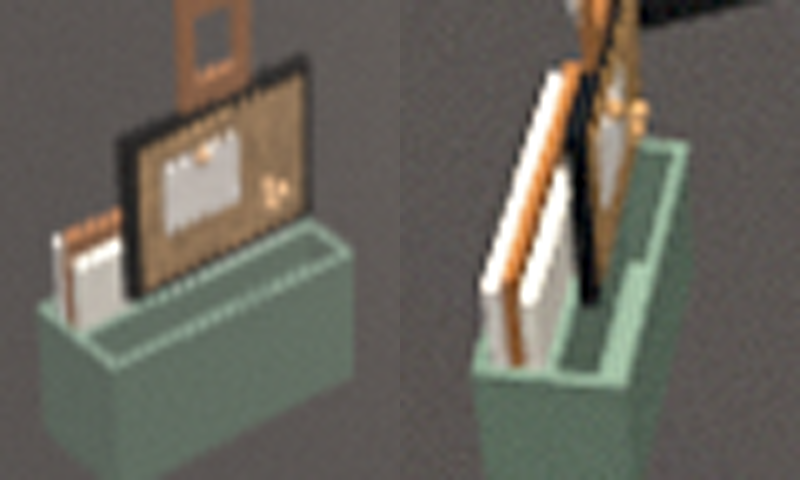

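```bash
python3 - <<'E'
from h import *
S,D=cam("scene"),cam("side")
np.set_printoptions(precision=4,suppress=True)
for n,C,L in(("scene",S,[(291,191.5),(302.25,199.7),(337.8,182.2)]),("side",D,[(266.25,210.8),(289.5,212.7),(298.5,176.75)])):
    FL,FR,BR=[plane(C,p,.07)[:2] for p in L]
    y=(BR-FR)/np.linalg.norm(BR-FR); x=np.array([y[1],-y[0]])
    print(n,FL,FR,BR,"len",np.linalg.norm(BR-FR),"wid",np.linalg.norm(FL-FR),"yaw",np.degrees(np.arctan2(x[1],x[0])),"slot(from right wall)",(FR+BR)/2-.015*x,"from left", FL+y*.066+.041*x)
E
```

```text
scene [0.4397 0.1403] [0.489  0.1262] [0.5305 0.2503] len 0.13090170035070336 wid 0.05123676130491137 yaw -18.461600132760225 slot(from right wall) [0.4955 0.193 ] from left [0.4995 0.1899]
side [0.4381 0.1405] [0.4918 0.1238] [0.5326 0.247 ] len 0.1297775264601755 wid 0.056287375756743474 yaw -18.291752941540707 slot(from right wall) [0.498  0.1901] from left [0.4977 0.1903]
```

Slot refines to about (0.4975, 0.191), so I shift 2 mm along jaw y and lower in.

Request:
carry_out(motion=[[[0,0.2,0,0,0,0,0.4],[0.7,0.2,0,0,0,0,0.4],[1.4,0.2,0,0,0,0,0.4],[2.1,0.2,0,0,0,0,0.4],[2.8,0.2,0,0,0,0,0.4]]])

```text
time_s: 14.15
position: [0.4973, 0.1928, 0.2521]
tool_rot: [[-0.002, 0.953, -0.304], [0.001, -0.304, -0.953], [-1.0, -0.003, -0.001]]
ft_force: [0.1, 0.3, -1.4]
grip_width: 0.0091
```

Request:
carry_out(motion=[[[0.8,0,0,0,0,0,0.4],[1.6,0,0,0,0,0,0.4],[2.4,0,0,0,0,0,0.4],[3.2,0,0,0,0,0,0.4],[4.0,0,0,0,0,0,0.4]]])

```text
time_s: 14.57
position: [0.4974, 0.1929, 0.2123]
tool_rot: [[-0.002, 0.953, -0.304], [0.002, -0.304, -0.953], [-1.0, -0.002, -0.001]]
ft_force: [-0.0, 0.0, -1.7]
grip_width: 0.0092
```

Request:
carry_out(motion=[[[0.2,0,0,0,0,0,0.4],[0.4,0,0,0,0,0,0.4],[0.6,0,0,0,0,0,0.4],[0.8,0,0,0,0,0,0.4],[0.8,0,0,0,0,0,0.4]]])

```text
time_s: 14.98
position: [0.4974, 0.1929, 0.205]
tool_rot: [[-0.002, 0.953, -0.304], [0.002, -0.304, -0.953], [-1.0, -0.002, -0.001]]
ft_force: [0.2, 0.4, -2.9]
grip_width: 0.0093
```

Foot is at about z = 0.012. I'll feel for the floor (0.006).

Request:
carry_out(motion=[[[0.1,0,0,0,0,0,0.4],[0.2,0,0,0,0,0,0.4],[0.3,0,0,0,0,0,0.4],[0.4,0,0,0,0,0,0.4],[0.4,0,0,0,0,0,0.4]]])

```text
time_s: 15.4
position: [0.4973, 0.1929, 0.201]
tool_rot: [[-0.002, 0.953, -0.304], [0.001, -0.304, -0.953], [-1.0, -0.002, -0.001]]
ft_force: [-0.5, -0.2, -2.1]
grip_width: 0.0093
```

Request:
carry_out(motion=[[[0.05,0,0,0,0,0,0.4],[0.1,0,0,0,0,0,0.4],[0.15,0,0,0,0,0,0.4],[0.15,0,0,0,0,0,0.4]]])

```text
time_s: 15.73
position: [0.4974, 0.1929, 0.1997]
tool_rot: [[-0.002, 0.953, -0.304], [0.002, -0.304, -0.953], [-1.0, -0.002, -0.001]]
ft_force: [0.1, 0.0, -1.7]
grip_width: 0.0095
```

Request:
carry_out(motion=[[[0.05,0,0,0,0,0,0.4],[0.1,0,0,0,0,0,0.4],[0.1,0,0,0,0,0,0.4]]])

```text
time_s: 15.98
position: [0.4977, 0.193, 0.1995]
tool_rot: [[-0.0, 0.953, -0.304], [0.002, -0.304, -0.953], [-1.0, -0.001, -0.002]]
ft_force: [-1.4, 0.5, 6.0]
grip_width: 0.0096
```

Request:
carry_out(motion=[[[0.05,0,0,0,0,0,0.4],[0.1,0,0,0,0,0,0.4],[0.1,0,0,0,0,0,0.4]]])

```text
time_s: 16.23
position: [0.4979, 0.1931, 0.1995]
tool_rot: [[0.001, 0.953, -0.304], [0.002, -0.304, -0.953], [-1.0, 0.001, -0.002]]
ft_force: [-1.6, 1.2, 12.4]
grip_width: 0.0092
```

Floor contact felt at foot z ≈ 0.0065. Relieving the push, then opening.

Request:
carry_out(motion=[[[-0.1,0,0,0,0,0,0.4],[-0.15,0,0,0,0,0,0.4],[-0.15,0,0,0,0,0,1.2],[-0.15,0,0,0,0,0,1.6],[-0.15,0,0,0,0,0,2.0]]])

```text
time_s: 16.65
position: [0.4974, 0.1929, 0.1989]
tool_rot: [[-0.002, 0.953, -0.304], [0.002, -0.304, -0.953], [-1.0, -0.002, -0.001]]
ft_force: [-1.3, -0.2, 0.8]
grip_width: 0.02
```

Request:
carry_out(motion=[[[0,0,0,0,0,0,2.5],[0,0,0,0,0,0,3.0],[0,0,0,0,0,0,4.0],[0,0,0,0,0,0,5.0],[0,0,0,0,0,0,6.0]]])

```text
time_s: 17.07
position: [0.4974, 0.1929, 0.1991]
tool_rot: [[-0.002, 0.953, -0.304], [0.002, -0.304, -0.953], [-1.0, -0.002, -0.001]]
ft_force: [-0.1, -0.7, 0.2]
grip_width: 0.0595
```

```bash
python3 - <<'E'
from h import *
import cv2
S,D,W=cam("scene"),cam("side"),cam("wrist");s=env.observe();print(s["time_s"],s["position"],s["ft_force"],s["grip_width"])
k=lambda im,x,y,w,h:cv2.resize(im[y:y+h,x:x+w],(260,400),interpolation=cv2.INTER_CUBIC)
cv2.imwrite("pics/p3.png",np.hstack([k(S["image"],270,115,78,120),k(D["image"],240,115,78,120),W["image"][:,180:460]])[:,:,::-1])
E
```

```text
17.2167 [0.49738917 0.19289526 0.19914038] [-0.22535993 -0.02172581  0.56377202] 0.05995795617494707
```

View pics/p3.png

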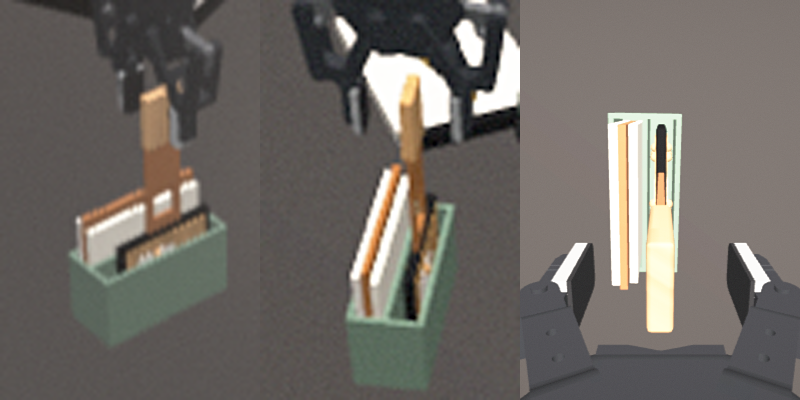

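The board stands grip-up in the slot, and the pads are clear of the grip on both sides (wrist crop: grip x≈660, pads 580 and 745). Withdrawing straight up.

Request:
carry_out(motion=[[[-1.0,0,0,0,0,0,6.0],[-3.0,0,0,0,0,0,6.0],[-6.0,0,0,0,0,0,6.0],[-9.0,0,0,0,0,0,6.0],[-12.0,0,0,0,0,0,6.0]]])

```text
time_s: 17.63
position: [0.4973, 0.1927, 0.3205]
tool_rot: [[-0.002, 0.953, -0.304], [0.002, -0.304, -0.953], [-1.0, -0.002, -0.001]]
ft_force: [0.3, 0.2, -0.4]
grip_width: 0.0601
```

Request:
carry_out(motion=[[[0,0,0,0,0,0,6.0],[0,0,0,0,0,0,6.0],[0,0,0,0,0,0,6.0],[0,0,0,0,0,0,6.0],[0,0,0,0,0,0,6.0]]])

```text
time_s: 18.05
position: [0.4973, 0.1927, 0.318]
tool_rot: [[-0.004, 0.953, -0.304], [0.001, -0.304, -0.953], [-1.0, -0.004, 0.0]]
ft_force: [-0.1, -0.4, -0.3]
grip_width: 0.0602
```

```bash
python3 - <<'E'
from h import *
import cv2
S,D=cam("scene"),cam("side");s=env.observe();print(s["time_s"],s["position"],s["ft_force"])
cv2.imwrite("pics/end.png",np.hstack([S["image"][80:380,180:440],D["image"][90:390,210:470]])[:,:,::-1])
E
```

```text
18.15 [0.49747594 0.19267686 0.3183531 ] [ 0.72499395  0.92299883 -0.03579009]
```

View pics/end.png

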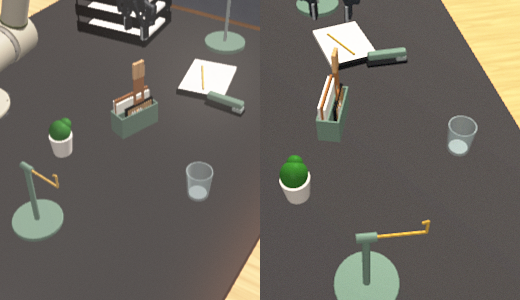

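The board stands in the slot (scene crop (138,75)). The hook is empty, and the glass, planter and stapler are where they were. Handing in.

```bash
python3 -c "
from rig import env
print(env.close_job())"
```

```text
the job is handed in; nothing more can be done
None
```

The memo board is off the hook and standing grip-up in the empty sorter slot. I handed the job in at about 18 s of the 70 s allowed.

- **Taking it off:** I gripped the board by its wooden grip, lifted it and leaned it 42° toward the post. I slid it out until the strap touched the upright, with a measured push of about 8 N against the 15 N limit. I then backed off 11 mm and raised it 66 mm; forces stayed near the board's own weight throughout.
- **Placing it:** I lowered it into the slot and felt the floor at about the expected height. The wrist read about 12 N at that touch. I eased off before opening the fingers.
- **Last checks:** After the gripper withdrew, the pictures showed the board upright in the slot and the hook empty. The glass, planter and stapler looked unmoved, though I judged that by eye and did not re-measure them. The wrist force was about 1 N, in line with its noise. No check failed. The slot position measured from the two cameras differed by 2–4 mm, so I shifted 2 mm before going in.

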